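# Fit the second guide ring and take up the clay rolling pin

### The job

The clay rolling pin stands in the wooden tool block with a guide ring on its lower end only: slide the loose ring of the same outside diameter over the pin's upper handle and let go of it once it sits fully home on the end of the barrel, while the pin still stands in the block. Then take the pin by that upper handle, draw it up out of the block and hold it over the middle of the rolling board, turned over so that it lies nearer to level than to upright, ring still home and every part of it at least 10 cm above the board. Finish holding it there still, do not put it down, and leave the other two rings where they lie.

Things in the scene. Friction and masses are not known exactly. Their poses are not given: they have to be found in the camera images.
- pin: round wooden rolling pin, 120 g, upright in the block. Own z runs up the pin; origin on the axis at the underside of its fixed grey lower ring (54 mm diameter, z 0 to 10 mm), which rests on the block; barrel 36 mm diameter, z 10 to 110; upper handle 22 mm diameter, rounded top, z 110 to 160; lower handle, z 0 to -40, stands in the well
- pin_top (a point): top end of the pin's upper handle, on the axis
- pin_seat (a point): point on the pin's axis where the centre of the fitted ring comes when it is fully home: 5 mm above the upper end of the barrel, 45 mm below pin_top
- pin_mid (a point): middle of the pin's barrel, on the axis, 100 mm below pin_top
- pin_foot (a point): lower end of the pin's lower handle, on the axis, 200 mm below pin_top
- ring_small: loose grey plastic guide ring lying flat on the table, outside diameter 44 mm, bore 26 mm, 10 mm thick, origin at its centre; too small, to be left alone
- ring_middle: loose grey plastic guide ring lying flat on the table, outside diameter 54 mm, bore 26 mm, 10 mm thick, about 20 g, origin at its centre; the one that matches the ring on the pin's lower end
- ring_large: loose grey plastic guide ring lying flat on the table, outside diameter 64 mm, bore 26 mm, 10 mm thick, origin at its centre; too large, to be left alone
- block: fixed wooden tool block, 170 mm (own x) by 90 mm (own y), 48 mm high, origin at the centre of its underside; the pin's well, 25 mm wide and 43 mm deep, is at own x -35 mm; two thin clay tools stand in wells at own x +33 and +60 mm and reach 136 mm above the table
- block_well (a point): centre of the mouth of the pin's well, on the block's top face, 48 mm above the table
- board: fixed flat rolling board, plywood with two darker battens, 200 mm (own x) by 240 mm (own y), 12 mm thick, origin at the centre of its underside
- board_centre (a point): middle of the board's top face

How it is judged:
By the outcome, as a careful person would: the job done as asked, in the order asked, and still so for the second after the job is handed in, while the arm keeps its last pose, push and grip.
It also fails if it takes over 58 s, if anything falls off the work surface, if the arm or the gripper's body presses on something with over 40 N, if the wrist force passes 120 N, or if a joint passes its speed limit or range.

### The arm

A 6-joint arm with a two-finger parallel gripper is mounted at the origin on a cart in front of the work surface, level with it; the furniture and walls round the work are solid. World frame = base frame: x ahead of the robot, y to its left, z up, the work surface at z = 0. Lengths are in mm, angles in degrees, forces in N, time in s.
With the tool pointing down it reaches from about 350 to 875 mm from the base axis. Payload 15.5 kg.
Tool frame: the origin (TCP) lies at the very end of the fingers, on their centre line; the grasp point (between the pads) lies 19 mm behind it (robot.grip_point_offset is the distance from the TCP to the grasp point, in mm); z points along the fingers, y is the line along which they close (so a half turn about z gives the same grasp; the last joint's range is limited). The gripper opens to 85 mm and grips with 20 to 120 N. Pads are 22 mm wide; open, the fingers measure 114 mm over their backs; the gripper's body (76 mm by 85 mm) begins 54 mm behind the grasp point. The pads swing forward as they close: fully open they stand 13 mm farther back than shut.
Start: joints at [-70.502, 28.281, 77.091, -0, 74.628, -5.472], TCP at [263.836, -566.584, 231.277] pointing down, gripper open.
Joint ranges: [-166.48, 166.48], [-47.26, 123.95], [12.59, 153.08], [-70.14, 250.14], [6.76, 159.57], [-176.63, 176.63]. Speed limits (degrees/s): [108.29, 108.29, 147.25, 172.46, 172.46, 172.46].

### API

Orientations are given as [roll, pitch, yaw] about the fixed x, y, z axes, in that order (R = Rz(yaw) Ry(pitch) Rx(roll)).
In Python, from workcell import status, camera, robot gives the robot as it stands.
- The arm moves only by the tool arm_command, never from a script. Its argument "deltas" is one flat list of numbers, 7 for each row, row after row: the opening, from 0 (shut) to 1 (fully open), then the shift along the tool's x, y, z in cm, then the turn, a rotation vector about the tool's x, y, z in degrees. A call has 1 to 20 rows; each row shifts and turns the commanded pose from where the row before left it, along the tool's axes as they then stand; what a row does not reach is not made up. A row lasts 1/12 s, in which the tool goes at most 41.7 mm and 7.16 degrees, less where a joint would pass 70% of its speed; a pose out of reach is approached as far as the arm can. A call is refused whole if a number of a shift passes 4.17 or a number of a turn 7.16, either way. A call with a gripper value outside its range is refused whole. The fingers move at their own pace and stop on an object; "newtons" is the grip in N (left out, the last holds). Time passes only in rows, so rows that do not move let the fingers close. It gives the time, the measured TCP pose, the force, the opening and the grip force at its end, in the units of the state.
- status.get_state(): the state, without advancing time (a new reading comes with each control period).
- camera(name): name is "side" or "top"; returns a dict with "color" (384x512x3 uint8, red, green, blue), "z_map" (384x512 float32, mm along the optical axis (not along the pixel's ray), 0 where there is no reading), "camera_matrix" (3x3 intrinsics, pixels), "dist_coeffs" ([k1, k2, p1, p2, k3] as OpenCV has them; the pictures are not rectified), "origin" and "orientation" of the camera in the world. Camera axes: x right, y down, z forward; pixel columns grow to the right and rows downward; lengths in mm; the calibration is good to about 2 mm. A picture is of the moment at which its call begins.
- robot.job_done(): hands the job in; it is judged then, once.
The state is a dict: "clock": time; "joint_pos": joint angles; "joint_vel": joint speeds; "joint_efforts": joint torques, N m; "tcp_pos": TCP position; "eef_rot": TCP orientation; "ft_force": force on the tool from outside, world axes, zero at the start; "torque": the same for the moment, N m; "finger_gap": opening from 0.0 (shut) to 1.0 (fully open); "finger_force": force on a finger pad.
Only numpy, scipy, OpenCV 4.12 (cv2) and the standard library are available. Lean on these libraries where they do the work, as an engineer would, in place of code of your own. Each camera call takes 0.05 s, during which the arm holds its last target. There are 200 camera calls.

## Working session

There is one attempt and no reset: what is moved stays moved. The work goes in short steps, Python scripts to look and compute and a tool call to move; the robot and the scene stay as the last step left them, time stands still between calls to the robot, and variables do not carry over. Pictures are saved under pics/ and viewed, at most 10 in all, crops included, and the job is handed in when it is done.

Besides the shell and the picture viewer there is one more tool, called by a JSON object that holds its "fn" and its "kwargs". arm_command: Moves the arm, as the interface text tells. Its arguments: {"type":"object","properties":{"deltas":{"type":"array"},"newtons":{"type":"number"}},"required":["deltas"]}

```bash
ls; mkdir -p pics; cat > h.py <<'E'
import numpy as np, cv2
from scipy.spatial.transform import Rotation as R
from workcell import status, camera, robot
def rot(o):
    o=np.array(o,float)
    return o if o.shape==(3,3) else R.from_euler('xyz',o,degrees=True).as_matrix()
def ray(c,uv):
    p=cv2.undistortPoints(np.array(uv,float).reshape(-1,1,2),np.array(c['camera_matrix']),np.array(c['dist_coeffs'],float)).reshape(-1,2)
    d=np.c_[p,np.ones(len(p))]
    return d@rot(c['orientation']).T
def onplane(c,uv,z):
    d=ray(c,uv);o=np.array(c['origin'],float)
    return o+d*((z-o[2])/d[:,2])[:,None]
def cloud(c):
    h,w=c['z_map'].shape
    u,v=np.meshgrid(np.arange(w),np.arange(h))
    d=ray(c,np.stack([u,v],-1).reshape(-1,2))
    return (np.array(c['origin'])+d*c['z_map'].reshape(-1,1)).reshape(h,w,3)
def snap(n,f):
    c=camera(n);cv2.imwrite('pics/'+f,c['color'][:,:,::-1]);return c
E
python3 - <<'E'
from h import *
for n in('top','side'):
    c=snap(n,n+'1.png');print(n,c['origin'],c['orientation'],c['camera_matrix'])
    np.save(n+'1.npy',c,allow_pickle=True)
print(status.get_state(),robot.grip_point_offset)
E
```

```text
pics
top [ 202.51868933   -8.9814189  1727.88317524] [-1.70331952e+02 -7.13612535e-02 -9.03391754e+01] [[499.25520714   0.         262.96973111]
 [  0.         499.25520714 198.24072139]
 [  0.           0.           1.        ]]
side [  109.12779557 -1396.62132612   774.24561239] [-113.12093126   -0.30811038  -15.46796343] [[488.49861663   0.         257.56792204]
 [  0.         488.49861663 198.10432474]
 [  0.           0.           1.        ]]
{'clock': 0.1, 'joint_pos': array([-7.05040543e+01,  2.83105037e+01,  7.71222984e+01, -3.66957171e-04,
        7.46262357e+01, -5.47147650e+00]), 'joint_vel': array([ 0.03624796, -0.09069553, -0.17685631, -0.02474918,  0.00434634,
       -0.08134686]), 'joint_efforts': array([ 4.38540737e-03, -8.83588457e+01, -3.84559679e+01,  1.34115553e-04,
        5.21277674e-03,  1.41554628e-04]), 'tcp_pos': array([ 263.71797622, -566.30825351,  230.77635584]), 'eef_rot': array([-1.79941197e+02, -5.27715286e-03,  2.49675170e+01]), 'ft_force': array([-0.06938918, -0.13563951,  0.4682801 ]), 'torque': array([-0.03036967, -0.01143102, -0.00260617]), 'finger_force': 0.0, 'finger_gap': 0.9983894626882641} 18.700000000000003
```

View pics/top1.png

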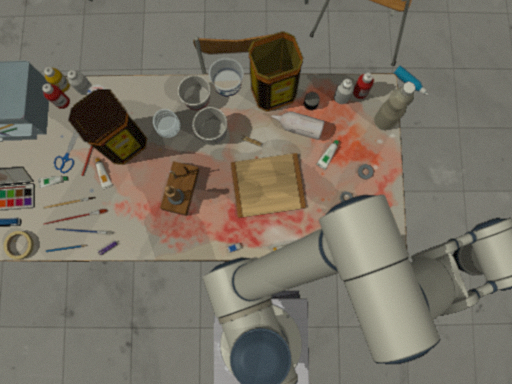

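View pics/side1.png

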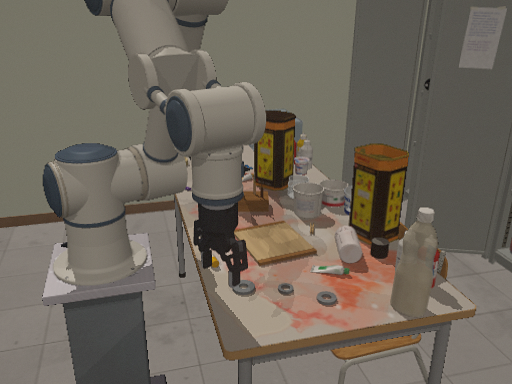

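Top view: the block is at about (181,188), the board at (269,185), and rings show at (366,171) and (347,197), with the third under the arm. Side view: rings at (244,287), (286,288) and (327,298). The pin is partly hidden behind the gripper near (260,185).

```bash
cat > m.py <<'E'
from h import *
s=np.load('side1.npy',allow_pickle=True).item();t=np.load('top1.npy',allow_pickle=True).item()
for n,c,boxes in(('side',s,[(228,275,262,300),(273,278,300,300),(312,286,345,310)]),('top',t,[(353,160,380,182),(337,187,357,206)])):
    hsv=cv2.cvtColor(c['color'],cv2.COLOR_RGB2HSV)
    for x0,y0,x1,y1 in boxes:
        m=(hsv[y0:y1,x0:x1,1]<60)&(hsv[y0:y1,x0:x1,2]<165)
        k,l,st,ce=cv2.connectedComponentsWithStats(m.astype(np.uint8))
        i=1+st[1:,4].argmax();v,u=np.nonzero(l==i)
        w=onplane(c,np.c_[u+x0,v+y0],10 if n=='top' else 7)[:,:2]
        lo,hi=w.min(0),w.max(0);(cc,r)=cv2.minEnclosingCircle(w.astype(np.float32))
        print(n,st[i],'box centre',(lo+hi)/2,'size',hi-lo,'circ',cc,2*r)
P=cloud(t);Z=P[...,2]
print('table z',np.median(Z[200:230,120:160]))
def rect(m,z,name):
    m=cv2.morphologyEx(m.astype(np.uint8),cv2.MORPH_OPEN,np.ones((3,3)))
    k,l,st,ce=cv2.connectedComponentsWithStats(m);i=1+st[1:,4].argmax();v,u=np.nonzero(l==i)
    w=onplane(t,np.c_[u,v],z)[:,:2].astype(np.float32);print(name,cv2.minAreaRect(w),st[i])
sub=np.zeros(Z.shape,bool);sub[155:222,155:215]=1
rect(sub&(Z>35)&(Z<250),48,'block+');
rect(sub&(Z>35)&(Z<60),48,'block')
for a,b in((85,125),(150,172),(172,190),(185,230)):
    m=sub&(Z>a)&(Z<b);v,u=np.nonzero(m);print(a,b,m.sum(),P[m].mean(0) if m.any() else '',np.c_[u,v].mean(0) if m.any() else '')
sub[:]=0;sub[145:222,225:312]=1
rect(sub&(Z>7)&(Z<30),14,'board')
img=cv2.resize(t['color'][150:225,150:250],None,fx=6,fy=6,interpolation=cv2.INTER_CUBIC)
im2=cv2.resize(s['color'][270:315,225:350],None,fx=5,fy=5,interpolation=cv2.INTER_CUBIC)
o=np.zeros((600,680,3),np.uint8)
o[:330,:600]=img[:330];o[340:565,:625]=im2
cv2.imwrite('pics/crop1.png',o[...,::-1])
E
python3 m.py
```

```text
side [  0   0  30  25 470] box centre [ 379.27576502 -262.0552337 ] size [ 73.91467861 135.34444525] circ (377.6431884765625, -262.05523681640625) 141.73387145996094
side [  0   5  22  15 178] box centre [ 486.62265247 -306.08050011] size [66.38038177 61.6340412 ] circ (482.8096923828125, -307.22015380859375) 80.5936279296875
side [  5   5  20  14 212] box centre [ 589.44293893 -372.65537632] size [55.35982052 62.37443642] circ (587.9508056640625, -372.634033203125) 63.542057037353516
top [  5   4  15  15 151] box centre [ 590.8626158  -374.24822536] size [50.77368742 50.74263006] circ (590.4232177734375, -374.4191589355469) 55.12963104248047
top [  0   4  20  15 120] box centre [ 494.53760856 -304.88113524] size [49.54878376 67.79468278] circ (485.5118713378906, -304.8811340332031) 74.75445556640625
table z -0.23211147065001114
block+ ((528.42431640625, 275.2662353515625), (94.3631362915039, 171.55929565429688), 75.9107666015625) [ 160  162   39   52 1313]
block ((528.2867431640625, 274.7175598144531), (93.24813079833984, 171.55587768554688), 75.93063354492188) [ 160  162   39   52 1025]
85 125 57 [521.3799163  273.09562407 104.63163407] [176.78947368 186.21052632]
150 172 58 [490.99738559 279.65757622 158.65877792] [171.68965517 192.24137931]
172 190 10 [490.26920916 278.79153795 180.89161706] [170.7 191.2]
185 230 44 [493.47455071 282.62138553 203.27104047] [168.20454545 188.88636364]
board ((542.5261840820312, -27.364395141601562), (199.88539123535156, 238.9625701904297), 7.874680995941162) [ 230  154   75   64 2771]
```

View pics/crop1.png

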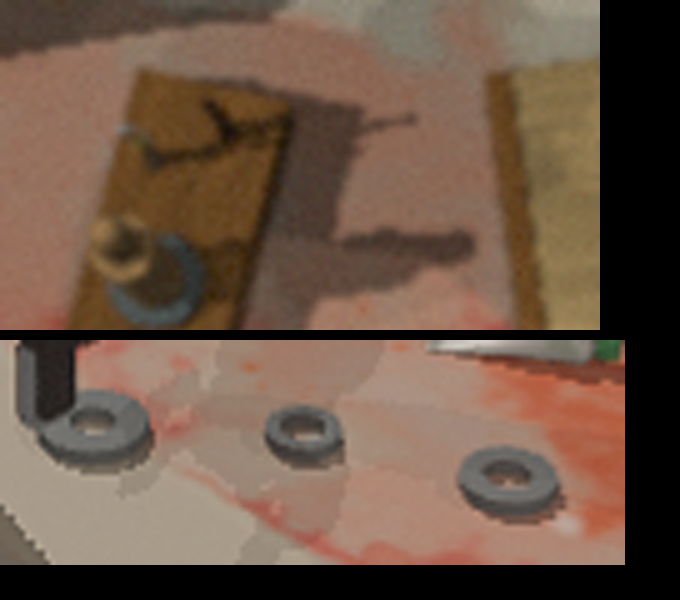

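The crop shows the left ring at about 115 px wide, the middle one about 79 px and the right one about 103 px. So the right ring is ring_middle, at (590.6, -374.3), and the top view gives it a diameter of about 54 mm. The pin axis is near (494, 283), agreeing with both the block pose and the pin-top depth. The board centre is at (542.5, -27.4). First I'll turn the tool to yaw 90 and move above ring_middle.

{"fn": "arm_command", "kwargs": {"deltas": [1, 0, 0, 0, 0, 0, -6.5, 1, 0, 0, 0, 0, 0, -6.5, 1, 0, 0, 0, 0, 0, -6.5, 1, 0, 0, 0, 0, 0, -6.5, 1, 0, 0, 0, 0, 0, -6.5, 1, 0, 0, 0, 0, 0, -6.5, 1, 0, 0, 0, 0, 0, -6.5, 1, 0, 0, 0, 0, 0, -6.5, 1, 0, 0, 0, 0, 0, -6.5, 1, 0, 0, 0, 0, 0, -6.5]}}

```text
clock: 0.93
tcp_pos: [263.7, -566.4, 230.9]
eef_rot: [-180.0, -0.0, 90.3]
ft_force: [0.6, -0.3, 0.2]
finger_gap: 1.003
finger_force: 0.0
```

{"fn": "arm_command", "kwargs": {"deltas": [1, 1.6, 2.72, 0, 0, 0, 0, 1, 1.6, 2.72, 0, 0, 0, 0, 1, 1.6, 2.72, 0, 0, 0, 0, 1, 1.6, 2.72, 0, 0, 0, 0, 1, 1.6, 2.72, 0, 0, 0, 0, 1, 1.6, 2.72, 0, 0, 0, 0, 1, 1.6, 2.72, 1, 0, 0, 0, 1, 1.6, 2.72, 2, 0, 0, 0, 1, 1.6, 2.72, 2, 0, 0, 0, 1, 1.6, 2.72, 2, 0, 0, 0, 1, 1.6, 2.72, 2, 0, 0, 0, 1, 1.6, 2.72, 2, 0, 0, 0, 1, 0, 0, 1, 0, 0, 0, 1, 0, 0, 0, 0, 0, 0, 1, 0, 0, 0, 0, 0, 0]}}

```text
clock: 2.18
tcp_pos: [589.7, -374.6, 110.7]
eef_rot: [-179.9, -0.0, 90.0]
ft_force: [1.0, 1.0, -0.0]
finger_gap: 1.0
finger_force: 0.0
```

{"fn": "arm_command", "kwargs": {"deltas": [0.8, 0, 0, 2, 0, 0, 0, 0.8, 0, 0, 2, 0, 0, 0, 0.8, 0, 0, 2, 0, 0, 0, 0.8, 0, 0, 2, 0, 0, 0, 0.8, 0, 0, 0, 0, 0, 0]}}

```text
clock: 2.6
tcp_pos: [588.1, -374.9, 29.0]
eef_rot: [-179.8, -0.1, 89.9]
ft_force: [-1.3, 0.4, -0.7]
finger_gap: 0.801
finger_force: 0.0
```

```bash
python3 - <<'E'
from h import *
s=snap('side','s2.png');t=snap('top','t2.png')
a=cv2.resize(s['color'][240:320,270:390],None,fx=5,fy=5,interpolation=cv2.INTER_CUBIC)
b=cv2.resize(t['color'][140:200,330:400],None,fx=5,fy=5,interpolation=cv2.INTER_CUBIC)[:190]
o=np.zeros((595,600,3),np.uint8);o[:400]=a;o[405:,:350]=b
cv2.imwrite('pics/c2.png',o[...,::-1])
E
```

```text
(no output)
```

View pics/c2.png

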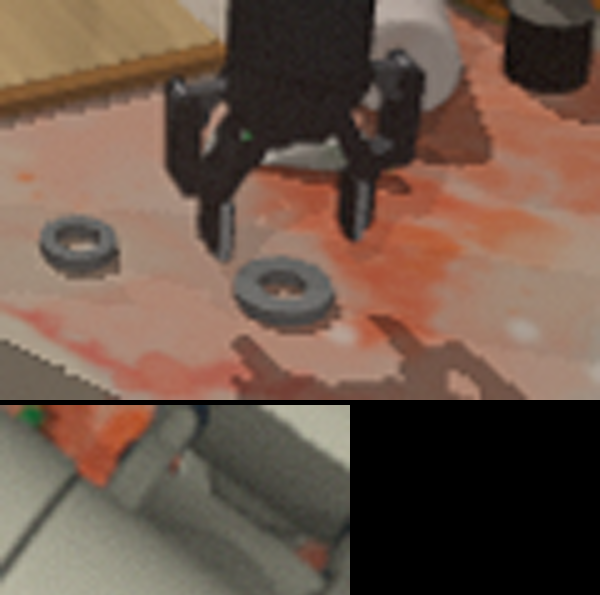

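The fingers sit on both sides of the ring at crop (285,285), with their tips above the ring top. I'll descend and shift +2 mm in world x.

{"fn": "arm_command", "kwargs": {"deltas": [0.8, 0, 0.2, 1.3, 0, 0, 0, 0.8, 0, 0, 1, 0, 0, 0, 0.8, 0, 0, 0.6, 0, 0, 0, 0.8, 0, 0, 0, 0, 0, 0, 0.74, 0, 0, 0.1, 0, 0, 0, 0.74, 0, 0, 0, 0, 0, 0, 0.74, 0, 0, 0, 0, 0, 0]}}

```text
clock: 3.28
tcp_pos: [592.6, -374.9, 1.7]
eef_rot: [180.0, 0.0, 90.0]
ft_force: [-0.8, -0.2, -0.2]
finger_gap: 0.736
finger_force: 0.0
```

{"fn": "arm_command", "kwargs": {"deltas": [0.74, 0, -0.1, 0.2, 0, 0, 0, 0.74, 0, 0, 0.2, 0, 0, 0, 0.74, 0, 0, 0, 0, 0, 0]}}

```text
clock: 3.53
tcp_pos: [591.1, -374.6, -3.0]
eef_rot: [-180.0, -0.0, 90.0]
ft_force: [-0.8, -0.3, 0.1]
finger_gap: 0.74
finger_force: 0.0
```

{"fn": "arm_command", "kwargs": {"deltas": [0.55, 0, 0, 0, 0, 0, 0, 0.55, 0, 0, 0, 0, 0, 0, 0.55, 0, 0, 0, 0, 0, 0, 0.55, 0, 0, 0, 0, 0, 0, 0.55, 0, 0, 0, 0, 0, 0], "newtons": 30}}

```text
clock: 3.95
tcp_pos: [591.3, -374.7, -2.4]
eef_rot: [-180.0, 0.0, 90.0]
ft_force: [-1.9, 1.5, 6.1]
finger_gap: 0.615
finger_force: 30.7
```

{"fn": "arm_command", "kwargs": {"deltas": [0.55, 0, 0, -1, 0, 0, 0, 0.55, 0, 0, -3, 0, 0, 0, 0.55, 0, 0, -3.5, 0, 0, 0, 0.55, 0, 0, -3.5, 0, 0, 0, 0.55, 0, 0, -3.5, 0, 0, 0, 0.55, 0, 0, -3.5, 0, 0, 0, 0.55, 0, 0, -3.5, 0, 0, 0, 0.55, 0, 0, -3.5, 0, 0, 0, 0.55, 0, 0, 0, 0, 0, 0]}}

```text
clock: 4.7
tcp_pos: [593.6, -376.4, 256.0]
eef_rot: [179.5, 0.4, 90.0]
ft_force: [0.9, -0.3, -0.3]
finger_gap: 0.619
finger_force: 31.6
```

{"fn": "arm_command", "kwargs": {"deltas": [0.55, 3, -0.5, 0, 0, 0, 0, 0.55, 3, -0.5, 0, 0, 0, 0, 0.55, 3, -0.5, 0, 0, 0, 0, 0.55, 3, -0.5, 0, 0, 0, 0, 0.55, 3, -0.5, 0, 0, 0, 0, 0.55, 3, -0.5, 0, 0, 0, 0, 0.55, 3, -0.5, 0, 0, 0, 0, 0.55, 3, -0.5, 0, 0, 0, 0, 0.55, 3, -0.5, 0, 0, 0, 0, 0.55, 3, -0.5, 0, 0, 0, 0, 0.55, 3, -0.5, 0, 0, 0, 0, 0.55, 3, -0.5, 0, 0, 0, 0, 0.55, 3, -0.5, 0, 0, 0, 0, 0.55, 3, -0.5, 0, 0, 0, 0, 0.55, 3, -0.5, 0, 0, 0, 0, 0.55, 3, -0.5, 0, 0, 0, 0, 0.55, 3, -0.5, 0, 0, 0, 0, 0.55, 3, -0.5, 0, 0, 0, 0, 0.55, 0, 0, 0, 0, 0, 0, 0.55, 0, 0, 0, 0, 0, 0]}}

```text
clock: 6.37
tcp_pos: [501.2, 166.6, 247.7]
eef_rot: [180.0, -0.0, 90.1]
ft_force: [1.1, -0.3, 0.2]
finger_gap: 0.618
finger_force: 31.6
```

```bash
python3 - <<'E'
from h import *
s=snap('side','s3.png');t=snap('top','t3.png')
np.save('s3.npy',s,allow_pickle=True);np.save('t3.npy',t,allow_pickle=True)
a=cv2.resize(s['color'][120:220,200:330],None,fx=6,fy=6,interpolation=cv2.INTER_CUBIC)
cv2.imwrite('pics/c3.png',a[...,::-1])
st=status.get_state();print(st['tcp_pos'],st['joint_pos'])
# predicted pixel of key points
def pj(c,p):
    Rm=rot(c['orientation']);rv=cv2.Rodrigues(Rm.T)[0];tv=-Rm.T@np.array(c['origin'])
    return cv2.projectPoints(np.array(p,float).reshape(-1,1,3),rv,tv,c['camera_matrix'],np.array(c['dist_coeffs'],float))[0].reshape(-1,2)
print(pj(s,[[494,283,208],[494,283,158],[494,283,48]]),pj(t,[[494,283,208],[494,283,158]]), pj(s,[st['tcp_pos']]))
E
```

```text
[501.65977335 164.92279663 247.53584379] [ 1.17262772e+01  1.95076773e+01  8.94360975e+01 -1.34974726e-02
  7.10370733e+01  1.17511795e+01]
[[235.89059126 155.98100266]
 [236.05694609 168.75691917]
 [236.40437771 195.89771788]] [[167.8084126  188.439333  ]
 [170.7117274  191.36059686]] [[245.6960672  155.26789858]]
```

View pics/c3.png

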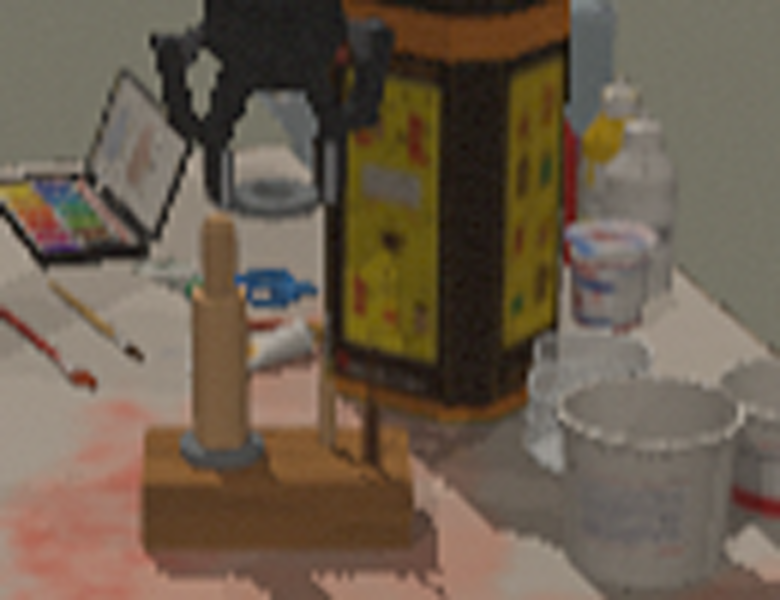

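The pin top is at crop (219,215), full-frame (236,156), matching the predicted (494, 283, 208). The held ring is centred at crop (276,190), matching the projected TCP. Next I'll move over the pin.

{"fn": "arm_command", "kwargs": {"deltas": [0.55, 3, -0.2, 0, 0, 0, 0, 0.55, 3, -0.2, 0, 0, 0, 0, 0.55, 3, -0.2, 0, 0, 0, 0, 0.55, 2.8, -0.2, 0, 0, 0, 0, 0.55, 0, 0, 1, 0, 0, 0, 0.55, 0, 0, 1, 0, 0, 0, 0.55, 0, 0, 0.5, 0, 0, 0, 0.55, 0, 0, 0, 0, 0, 0, 0.55, 0, 0, 0, 0, 0, 0]}}

```text
clock: 7.22
tcp_pos: [493.8, 282.0, 222.1]
eef_rot: [-180.0, 0.0, 89.9]
ft_force: [0.2, -0.1, 0.1]
finger_gap: 0.62
finger_force: 31.6
```

```bash
python3 - <<'E'
from h import *
s=snap('side','s4.png');t=snap('top','t4.png')
a=cv2.resize(s['color'][130:200,205:275],None,fx=8,fy=8,interpolation=cv2.INTER_CUBIC)
cv2.imwrite('pics/c4.png',a[...,::-1])
st=status.get_state();print(st['tcp_pos'],st['ft_force'])
E
```

```text
[494.1127307  282.55950642 222.6799335 ] [ 0.61114842  0.80907268 -0.16340342]
```

View pics/c4.png

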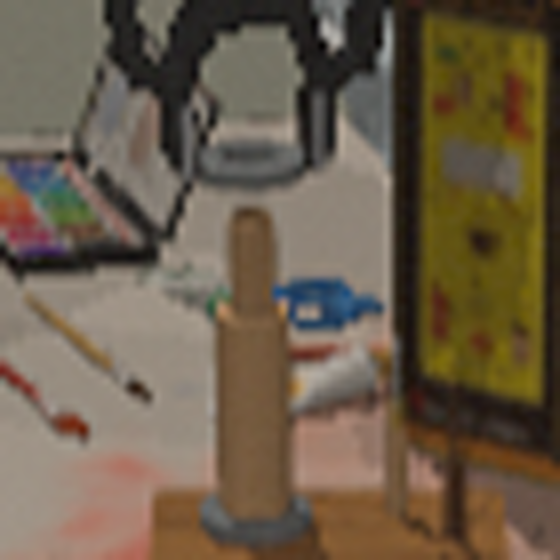

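The ring (crop centre about x 250) sits over the handle (about x 253), so they are aligned to about 1 mm in x. Now I'll descend, watching the force.

{"fn": "arm_command", "kwargs": {"deltas": [0.55, 0, 0, 0.8, 0, 0, 0, 0.55, 0, 0, 0.8, 0, 0, 0, 0.55, 0, 0, 0.5, 0, 0, 0, 0.55, 0, 0, 0.3, 0, 0, 0, 0.55, 0, 0, 0, 0, 0, 0]}}

```text
clock: 7.73
tcp_pos: [493.3, 283.1, 197.3]
eef_rot: [-179.9, 0.0, 90.0]
ft_force: [0.4, 0.8, 0.5]
finger_gap: 0.618
finger_force: 31.6
```

{"fn": "arm_command", "kwargs": {"deltas": [0.55, 0, 0, 0.4, 0, 0, 0, 0.55, 0, 0, 0.4, 0, 0, 0, 0.55, 0, 0, 0.4, 0, 0, 0, 0.55, 0, 0, 0, 0, 0, 0]}}

```text
clock: 8.07
tcp_pos: [493.4, 283.1, 185.4]
eef_rot: [-179.9, 0.0, 90.0]
ft_force: [0.5, 0.5, -0.9]
finger_gap: 0.615
finger_force: 31.6
```

{"fn": "arm_command", "kwargs": {"deltas": [0.55, 0, 0, 0.5, 0, 0, 0, 0.55, 0, 0, 0.5, 0, 0, 0, 0.55, 0, 0, 0.5, 0, 0, 0, 0.55, 0, 0, 0.5, 0, 0, 0, 0.55, 0, 0, 0.4, 0, 0, 0, 0.55, 0, 0, 0, 0, 0, 0]}}

```text
clock: 8.57
tcp_pos: [493.3, 283.1, 161.3]
eef_rot: [-179.9, 0.0, 90.0]
ft_force: [0.0, 0.4, -0.5]
finger_gap: 0.613
finger_force: 31.6
```

{"fn": "arm_command", "kwargs": {"deltas": [0.55, 0, 0, 0.2, 0, 0, 0, 0.55, 0, 0, 0.2, 0, 0, 0, 0.55, 0, 0, 0.1, 0, 0, 0, 0.55, 0, 0, 0, 0, 0, 0]}}

```text
clock: 8.9
tcp_pos: [493.6, 283.3, 157.2]
eef_rot: [-180.0, 0.0, 90.0]
ft_force: [-0.2, -0.4, 0.0]
finger_gap: 0.618
finger_force: 31.6
```

{"fn": "arm_command", "kwargs": {"deltas": [0.55, 0, 0, 0.1, 0, 0, 0, 0.55, 0, 0, 0.1, 0, 0, 0, 0.55, 0, 0, 0, 0, 0, 0]}}

```text
clock: 9.15
tcp_pos: [494.2, 283.6, 155.7]
eef_rot: [179.9, -0.0, 90.0]
ft_force: [0.2, 1.7, 3.8]
finger_gap: 0.62
finger_force: 32.0
```

{"fn": "arm_command", "kwargs": {"deltas": [0.85, 0, 0, 0, 0, 0, 0, 0.85, 0, 0, 0, 0, 0, 0, 0.85, 0, 0, 0, 0, 0, 0, 0.85, 0, 0, -0.5, 0, 0, 0, 0.85, 0, 0, -0.7, 0, 0, 0, 0.85, 0, 0, -0.6, 0, 0, 0, 0.85, 0, 0, 0, 0, 0, 0, 0.85, 0, 0, 0, 0, 0, 0]}}

```text
clock: 9.82
tcp_pos: [494.0, 283.4, 173.9]
eef_rot: [179.9, -0.0, 90.0]
ft_force: [0.8, -0.1, -0.0]
finger_gap: 0.847
finger_force: 0.0
```

```bash
python3 - <<'E'
from h import *
s=snap('side','s5.png')
a=cv2.resize(s['color'][130:200,205:275],None,fx=8,fy=8,interpolation=cv2.INTER_CUBIC)
cv2.imwrite('pics/c5.png',a[...,::-1])
st=status.get_state();print(st['tcp_pos'],st['ft_force'])
E
```

```text
[493.75619822 283.32956611 173.51169128] [-0.02324415 -0.29126053  0.23878657]
```

View pics/c5.png

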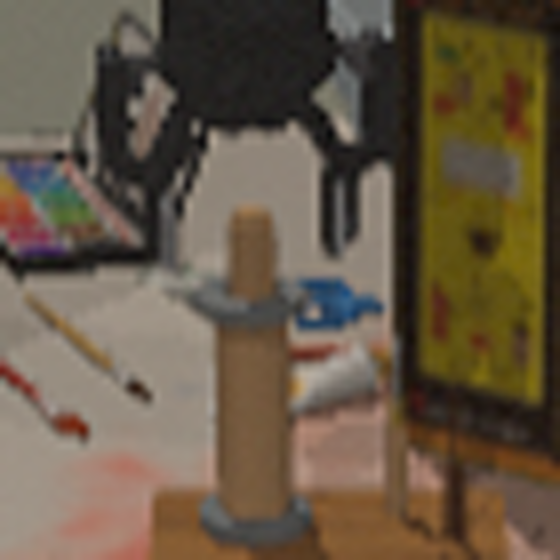

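The ring is seated level on the barrel end (crop y about 300) with the handle standing free above it. Next I'll grip the handle.

{"fn": "arm_command", "kwargs": {"deltas": [0.5, 0, 0, 0.15, 0, 0, 0, 0.15, 0, 0, 0, 0, 0, 0, 0.15, 0, 0, 0, 0, 0, 0, 0.15, 0, 0, 0, 0, 0, 0, 0.15, 0, 0, 0, 0, 0, 0, 0.15, 0, 0, 0, 0, 0, 0, 0.15, 0, 0, 0, 0, 0, 0, 0.15, 0, 0, 0, 0, 0, 0, 0.15, 0, 0, 0, 0, 0, 0, 0.15, 0, 0, 0, 0, 0, 0], "newtons": 80}}

```text
clock: 10.7
tcp_pos: [493.7, 283.3, 171.8]
eef_rot: [180.0, -0.0, 90.0]
ft_force: [0.4, -0.5, -1.5]
finger_gap: 0.227
finger_force: 78.3
```

{"fn": "arm_command", "kwargs": {"deltas": [0.15, 0, 0, -0.5, 0, 0, 0, 0.15, 0, 0, -1, 0, 0, 0, 0.15, 0, 0, -1, 0, 0, 0, 0.15, 0, 0, -1.5, 0, 0, 0, 0.15, 0, 0, -1.5, 0, 0, 0, 0.15, 0, 0, -2, 0, 0, 0, 0.15, 0, 0, -2.5, 0, 0, 0, 0.15, 0, 0, -2.5, 0, 0, 0, 0.15, 0, 0, -2.5, 0, 0, 0, 0.15, 0, 0, -2.5, 0, 0, 0, 0.15, 0, 0, -1.5, 0, 0, 0, 0.15, 0, 0, -1, 0, 0, 0, 0.15, 0, 0, 0, 0, 0, 0]}}

```text
clock: 11.78
tcp_pos: [494.2, 283.5, 374.5]
eef_rot: [179.8, -0.1, 90.0]
ft_force: [0.8, 0.5, -2.0]
finger_gap: 0.23
finger_force: 78.3
```

{"fn": "arm_command", "kwargs": {"deltas": [0.15, -1, 0, 0, 0, 0, 0, 0.15, -2, 0, 0, 0, 0, 0, 0.15, -2.5, 0, 0, 0, 0, 0, 0.15, -2.5, 0, 0, 0, 0, 0, 0.15, -2.5, 0, 0, 0, 0, 0, 0.15, -2.5, 0, 0, 0, 0, 0, 0.15, -2.5, 0, 0, 0, 0, 0, 0.15, -2.5, 0, 0, 0, 0, 0, 0.15, -2.5, 0, 0, 0, 0, 0, 0.15, -2.5, 0, 0, 0, 0, 0, 0.15, -2.5, 0, 0, 0, 0, 0, 0.15, -2.5, 0, 0, 0, 0, 0, 0.15, -2, 0, 0, 0, 0, 0, 0.15, -1, 0, 0, 0, 0, 0, 0.15, 0, 0, 0, 0, 0, 0]}}

```text
clock: 13.03
tcp_pos: [492.9, -28.6, 370.8]
eef_rot: [-179.9, 0.0, 89.8]
ft_force: [-0.2, -0.9, -1.5]
finger_gap: 0.229
finger_force: 78.3
```

{"fn": "arm_command", "kwargs": {"deltas": [0.15, 0, 0, 0, -2, 0, 0, 0.15, 0, 0, 0, -4, 0, 0, 0.15, 0, 0, 0, -4, 0, 0, 0.15, 0, 0, 0, -4, 0, 0, 0.15, 0, 0, 0, -4, 0, 0, 0.15, 0, 0, 0, -4, 0, 0, 0.15, 0, 0, 0, -4, 0, 0, 0.15, 0, 0, 0, -4, 0, 0, 0.15, 0, 0, 0, 0, 0, 0]}}

```text
clock: 13.78
tcp_pos: [491.1, -25.5, 370.1]
eef_rot: [150.0, -0.1, 90.0]
ft_force: [-0.3, 0.5, -1.1]
finger_gap: 0.228
finger_force: 78.5
```

```bash
python3 - <<'E'
from h import *
st=status.get_state();print(st['tcp_pos'],st['eef_rot'],st['joint_pos'])
E
```

```text
[491.06066526 -25.50168153 370.13528035] [ 1.49976838e+02 -6.93916619e-02  8.99910498e+01] [-15.15678483  -3.31341217 104.77879711   9.93025565  49.82204142
 -19.60292192]
```

{"fn": "arm_command", "kwargs": {"deltas": [0.15, 0, 0, 0, -2, 0, 0, 0.15, 0, 0, 0, -4, 0, 0, 0.15, 0, 0, 0, -4, 0, 0, 0.15, 0, 0, 0, -4, 0, 0, 0.15, 0, 0, 0, -4, 0, 0, 0.15, 0, 0, 0, -2, 0, 0, 0.15, 0, 0, 0, 0, 0, 0]}}

```text
clock: 14.37
tcp_pos: [492.7, -25.5, 370.2]
eef_rot: [130.1, -0.2, 90.1]
ft_force: [0.4, 0.5, -1.7]
finger_gap: 0.231
finger_force: 78.6
```

```bash
python3 - <<'E'
from h import *
st=status.get_state();print(st['tcp_pos'],st['eef_rot'],st['joint_pos'])
E
```

```text
[492.66410235 -25.51238997 370.22000995] [130.12252143  -0.15119732  90.06421013] [-20.88700846  -7.16768645 120.8631891   42.19469348  24.17074701
 -53.34543925]
```

{"fn": "arm_command", "kwargs": {"deltas": [0.15, 0, 0, 0, -1.5, 0, 0, 0.15, 0, 0, 0, -1.5, 0, 0, 0.15, 0, 0, 0, -1.5, 0, 0, 0.15, 0, 0, 0, -1.5, 0, 0, 0.15, 0, 0, 0, -1.5, 0, 0, 0.15, 0, 0, 0, -1.5, 0, 0, 0.15, 0, 0, 0, -1.5, 0, 0, 0.15, 0, 0, 0, -1.5, 0, 0, 0.15, 0, 0, 0, -1.5, 0, 0, 0.15, 0, 0, 0, -1.5, 0, 0, 0.15, 0, 0, 0, 0, 0, 0]}}

```text
clock: 15.28
tcp_pos: [494.7, -25.5, 372.2]
eef_rot: [114.9, -0.1, 90.2]
ft_force: [-1.1, 0.4, -0.5]
finger_gap: 0.231
finger_force: 78.6
```

```bash
python3 - <<'E'
from h import *
st=status.get_state();print(st['tcp_pos'],st['eef_rot'],st['joint_pos'])
Rm=rot(st['eef_rot']);z=Rm[:,2];top=st['tcp_pos']-z*36.5
for d in(0,45,100,200):print(d,top+z*d)
s=snap('side','s6.png');t=snap('top','t6.png')
a=cv2.resize(s['color'][90:250,180:380],None,fx=4,fy=4,interpolation=cv2.INTER_CUBIC)[:600]
cv2.imwrite('pics/c6.png',a[...,::-1])
E
```

```text
[494.73145729 -25.48791112 372.2133885 ] [114.87172222  -0.13329767  90.19123828] [ -26.06005359   -3.15479603  133.64408278  117.36820019   26.92670515
 -131.74137152]
0 [461.61707383 -25.63415375 387.56481258]
45 [502.44302604 -25.45385462 368.63839933]
100 [552.34141207 -25.23348901 345.50611648]
200 [643.06575032 -24.83282427 303.44742038]
```

View pics/c6.png

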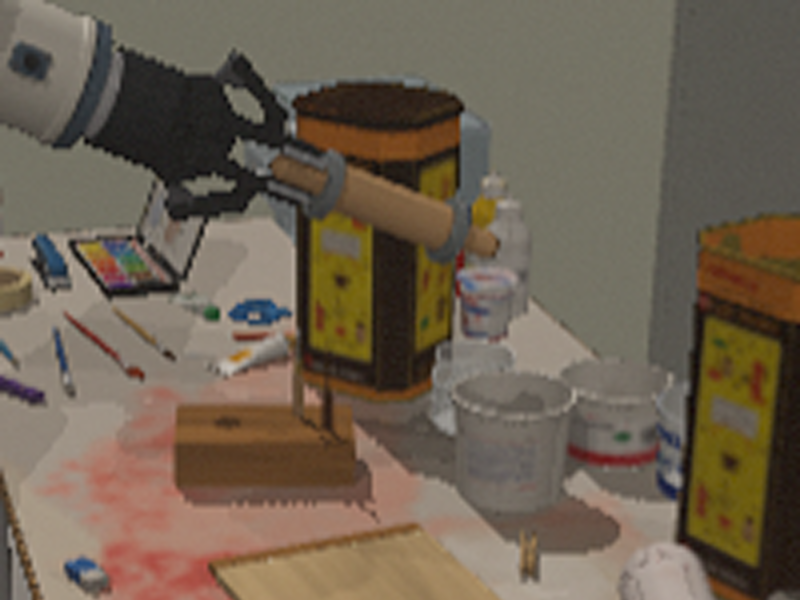

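The ring is still home against the barrel at crop (325,185). The pin is tilted 65° from upright with pin_mid at about (552, -25, 345), and its lowest part is more than 25 cm above the board. I'll let it settle and hand in.

{"fn": "arm_command", "kwargs": {"deltas": [0.15, 0, 0, 0, 0, 0, 0, 0.15, 0, 0, 0, 0, 0, 0, 0.15, 0, 0, 0, 0, 0, 0, 0.15, 0, 0, 0, 0, 0, 0, 0.15, 0, 0, 0, 0, 0, 0, 0.15, 0, 0, 0, 0, 0, 0]}}

```text
clock: 15.88
tcp_pos: [493.6, -26.7, 371.9]
eef_rot: [115.0, -0.0, 90.0]
ft_force: [-0.9, 0.3, -1.4]
finger_gap: 0.228
finger_force: 78.6
```

```bash
python3 -c "
from h import *
s=status.get_state();print(s['tcp_pos'],abs(s['joint_vel']).max());print(robot.job_done())"
```

```text
[493.5604547  -26.65546801 371.90798569] 0.2630784259638275
the job is handed in; nothing more can be done
None
```

I fitted the 54 mm ring home on the pin, drew the pin out of the block, and handed the job in at about 16 s with it held still, tilted 65° from upright, its middle about 1 cm from the board's centre and over 25 cm above the board; the other two rings were not touched.

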